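Hold a hard drive pressed home in a storage unit for fastening

ROBOT

A 6-joint arm with a two-finger parallel gripper is mounted at the origin on the work surface. World frame = base frame: x ahead of the robot, y to its left, z up, the work surface at z = 0. Lengths are in mm, angles in rad, forces in N, time in s.
With the tool pointing down it reaches from about 325 to 850 mm from the base axis. Payload 15.5 kg.
Tool frame: the origin (TCP) lies on the centre line of the jaws, within the pads' length; the fingertips stand 19 mm ahead of it and the grasp point (between the pads) is the TCP; z points along the fingers, x is the direction in which the jaws open and shut, and the axes are right-handed (so a half turn about z gives the same grasp; the last joint's range is limited). The gripper opens to 91 mm and grips with 3 to 60 N. Pads are 32 mm wide; open, the fingers measure 118 mm over their backs; the gripper's body (76 mm by 178 mm) begins 60 mm behind the grasp point.
Start: joints at [-0.096, 0.494, 1.345, -0, 1.302, -0.096], TCP at [625.001, 0.003, 232.915] pointing down, gripper open.
Joint ranges: [-2.91, 2.91], [-0.82, 2.16], [0.22, 2.67], [-1.22, 4.37], [0.12, 2.79], [-3.08, 3.08]. Speed limits (rad/s): [1.89, 1.89, 2.57, 3.01, 3.01, 3.01].

INTERFACE

Orientations are given as a unit quaternion [x, y, z, w].
In Python, from station import r gives the robot as it stands. Calls block until the motion is done:
- r.move_ptp(position, orientation): joint-space move of the TCP to a pose.
- r.servo_line(position, ori=None, feed=150, max_force=None): straight line of the TCP; ori=None keeps the orientation; feed is the mean speed in mm/s. With max_force (N) it stops when the force on the tool has changed by that much, and returns True; else False.
- r.move_j(angles): joint-space move.
- r.open() and r.grasp(): open the fingers fully, or close them until they stop; the grip force is fixed at half the most.
- r.sleep(seconds).
- r.inverse_kinematics(position, orientation): joint angles nearest the present ones, or None.
- r.read_camera(name): name is "scene" or "side" or "wrist"; returns the picture (420x560x3 uint8, red, green, blue); there is no depth.
- r.camera_info(name): a dict with "vertical_fov" (degrees; the focal length in pixels is half the picture's height over the tangent of half this angle, whatever the lens; pixels are square), "cx", "cy" (the principal point, pixels), "k1" (the pictures are not rectified: a ray, as slopes to the right and down, at radius r is drawn at 1 + k1 r^2 times it, then the intrinsics apply), "eye" and "attitude" of the camera in the world; the wrist camera has in their place "T_tool_cam" (4x4, takes a point from camera to tool coordinates, whose origin is the TCP and whose axes are the tool frame's). Camera axes: x right, y down, z forward; pixel columns grow to the right and rows downward; lengths in mm; the calibration is good to about 2 mm. A picture is of the moment at which its call begins: read the wrist's pose just before it. camera_info takes no time and is no camera call.
A pose or a line that the arm cannot do raises r.IKError and nothing moves.
- r.finish_job(): hands the job in, once; it reports no verdict.
Trained networks look in the newest picture that a camera, given by its name, has taken for a name from the list of things; names that differ only in an ending like _2 or _b are one class to them, and where a whole thing is asked for, a point or a joint stands for the part that bears it (a point fixed in the world has none). Each returns a list of dicts, best first, with "p" (0 to 1); they miss things now and then, are a little off and sometimes report something else, mostly with a low value. They report only what shows in the picture. A call takes as long as a camera call. They do not tell look-alikes from the thing itself.
- r.look_for(label, camera): "box" ([left, top, right, bottom] in pixels, round what is visible of it).
- r.outline_of(label, camera): "region" (420x560 bool, what is visible of it) and "box" ([left, top, right, bottom] in pixels, round what is visible of it).
- r.spot_point(label, camera): "centre" ([column, row] in pixels: a listed point, or the origin of a listed thing).
Readings, each from a call of its own:
- r.read_t(): time.
- r.read_joints(): joint angles.
- r.read_qvel(): joint speeds.
- r.read_joint_efforts(): joint torques, N m.
- r.read_tcp_pos(): TCP position.
- r.read_orientation(): TCP orientation.
- r.read_ft_force(): force on the tool from outside, world axes, zero at the start.
- r.read_wrist_torque(): the same for the moment, N m.
- r.read_width(): finger opening in mm.
Only numpy, scipy, OpenCV 4.12 (cv2) and the standard library are available. Lean on these libraries where they do the work, as an engineer would, in place of code of your own. Each camera call takes 0.05 s, during which the arm holds its last target.

TASK

Lift the hard drive with the orange dot out of the drive rack and stand it on the floor of the empty bay in the open storage unit, the same way up and with its connector end towards the unit's open front. Slide it back against the black rubber buffer and keep it pressed there with a steady push of about 10 N (buffer squashed by about 5 mm, never more than twice that), so that a colleague can drive the screws: hold that for a couple of seconds and finish the program still holding and pushing, with nothing let go. Leave the other drive, the rack and the other things on the desk as they are.

Things in the scene. Friction and masses are not known exactly. Their poses are not given: they have to be found in the camera images.
- drive: The drive to mount: 147 long (x) x 26 thick (y) x 102 high (z) mm, 0.5 to 0.75 kg, standing on its long edge in the rack. Dark casting, green board on +y, silver cover with blank label on -y, orange dot (20 mm) on the upper edge. Origin: centre of its underside; x points away from its connectors, z up. Grip it from above across the 26 mm, mid-length, in its upper 35 mm
- drive_conn (a point): Centre of the end face of that drive that carries the connectors (73.5 mm along -x from the origin, 51 mm up)
- drive_b: The other drive, alike but with a blue dot; it stays in the rack
- rack: Low grey drive rack, 156 (x) x 150 (y) mm, fixed. Origin: centre of its underside. Three slots along x at y = -45, 0, +45 mm; the drives stand in the outer two (which is which varies). Slot floor 8 mm above the desk, slot walls up to 38 mm and 30 mm apart: a drive lifts straight out
- cage: Open storage unit, cover off, zinc-plated steel, fixed. x points from its open front to its rear panel (top 100 mm above the desk), z up; origin on the desk under the middle of the empty drive bay, which runs along x. Board, heat sink (40 mm high) and fan (88 mm high, at the rear panel) lie on the -y side, 45 mm and more from the middle of the bay
- bay (a point): Middle of the bay's floor, 12 mm above the desk, axes as the unit's. Two upright guide plates 31 mm apart flank it (y = +-15.5 mm, x -77 to +77 mm, 45 mm high) with flared lips up to 52 mm above this point, 43 mm apart at the top. The bay is open in front (-x) and above; the rubber buffer closes its rear (+x)
- buffer: Black rubber buffer at the rear of the bay. Origin: centre of its front face, 26 mm wide, 64 mm high; at rest 80 mm along the unit's x and 50 mm above the bay point. Springy: the face yields along +x by 1 mm per 2 N (10 N: 5 mm; 12 mm at most), its axes as the unit's. A drive in the bay touches it when the drive's origin is 6.5 mm along x from the bay point
- stack: Pile of four black drives lying flat, 102 x 147 x 110 mm, at the back of the desk. Origin: centre of its underside
- screwdriver: Screwdriver with yellow handle, 190 mm, lying between the rack and the storage unit. Origin: below its middle
- scissors: Black-handled scissors, 180 mm, lying on the left of the desk. Origin: on the desk near the pivot
- screw_tray: Blue tray with screws, 75 x 95 x 22 mm, on the right of the desk. Origin: centre of its underside
- tape: Roll of tape lying flat, 80 mm across, 19 mm high, on the right of the desk. Origin: centre of its underside
Mind the look-alikes: they are no part of the job. Leave any red or yellow look-alike of the rack alone. What is shaped like the drive but red is not meant.

How it is judged (in metres and radians):
On the way, in this order (a step that is already met when the one before it is completed fails the run):
1. the drive with the orange dot is held, lifted clear of the rack (z of drive in the frame of rack above 0.042 m and contact force between the fingers and drive above 1 N), for 0.1 s.
2. the drive stands in the bay and is pressed steadily against the buffer with 6 to 14 N for 1.5 s (y of drive in the frame of cage between -0.005 and 0.005 m and z of drive in the frame of cage between 0.009 and 0.015 m and x of drive_conn in the frame of cage below 0 m and angle between drive's own z axis and vertical below 0.06 rad and angle between the x axis of drive and the x axis of cage, either way round below 0.06 rad and contact force between the fingers and drive above 1 N and contact force between drive and buffer between 6 and 14 N), for 1.5 s.
At the end, for the whole second after the job is handed in: The fingers are on the orange-dot drive; it stands on the bay floor (3 mm), upright and in line (3 degrees), connectors to the front, pressing the rubber buffer with 6 to 14 N throughout; the blue-dot drive stands in the rack and the other things are where they were (20 mm) (all of step 2 and distance of each of drive_b, stack, screwdriver, scissors, screw_tray, tape from where it was at the start of the episode below 0.02 m and angle between drive_b's own z axis and vertical below 0.1 rad and linear speed of drive below 0.01 m/s); the arm keeps its last pose, push and grip.
It fails at once if the buffer is pushed with more than 22 N (contact force between drive and buffer above 22 N).
It fails at once if the drive is tipped over (angle between drive's own z axis and vertical above 0.6 rad).
It fails at once if the other drive or another thing on the desk is moved (distance of any of drive_b, stack, screwdriver, scissors, screw_tray, tape from where it was at the start of the episode above 0.02 m).
It also fails if it takes over 51 s, if anything falls off the work surface, if the arm or the gripper's body presses on something with over 40 N, if the wrist force passes 120 N, or if a joint passes its speed limit or range.

## Working session

There is one attempt and no reset: what is moved stays moved. The work goes in short steps, each a Python script; the robot and the scene stay as the last script left them, time stands still between calls to the robot, and variables do not carry over. Pictures are saved under pics/ and viewed, and the job is handed in when it is done.

```bash
ls; mkdir -p pics; python3 - <<'E'
from station import r
import cv2
for n in("scene","side","wrist"):
    im=r.read_camera(n); cv2.imwrite(f"pics/{n}0.png",im[:,:,::-1]); print(n,r.camera_info(n))
    for l in("drive","rack","cage","bay","buffer","drive_conn"):
        print(l,[(d["p"],d["centre"]) for d in r.spot_point(l,n)][:4],[d["box"] for d in r.look_for(l,n)][:4])
print(r.read_t(),r.read_orientation(),r.read_width())
E
```

```text
pics
scene {'vertical_fov': 45.47697756490423, 'cx': 271.62689044669656, 'cy': 200.81461159571938, 'k1': -0.09656662879064574, 'eye': array([1457.8089482 ,  404.77992932, 1533.01558671]), 'attitude': array([ 0.48933245,  0.81672463, -0.25887832, -0.16277788])}
drive [(0.81, [375.4, 274.1]), (0.6, [328.1, 224.8]), (0.57, [347.4, 239.1])] [[372.3, 239.2, 384.5, 294.9], [317.4, 198.8, 342.0, 240.9], [337.6, 205.5, 367.4, 254.3]]
rack [(0.96, [260.5, 148.1]), (0.71, [337.9, 234.3]), (0.65, [376.0, 193.5])] [[237.3, 137.4, 262.2, 160.9], [308.9, 212.6, 365.8, 256.4], [352.4, 173.1, 401.7, 216.4], [335.1, 209.6, 367.7, 253.4]]
cage [(0.98, [244.8, 204.3])] [[195.4, 173.0, 261.8, 230.3]]
bay [(0.89, [244.4, 206.1]), (0.19, [349.6, 234.8])] [[338.1, 205.3, 368.6, 253.7]]
buffer [(0.54, [237.4, 213.5])] []
drive_conn [(0.96, [359.0, 214.2]), (0.59, [381.7, 249.2])] [[376.0, 242.5, 387.4, 294.4], [336.4, 210.6, 366.9, 253.1]]
side {'vertical_fov': 51.43614805763528, 'cx': 279.18725529372944, 'cy': 211.73474205512252, 'k1': -0.10591535916288546, 'eye': array([  207.36933424, -1034.28518954,   7
[... 923 characters left out ...]
30e-04,
         3.36253368e-01],
       [-8.78585205e-04,  9.70881865e-01,  2.39557160e-01,
        -6.66186860e+01],
       [-4.61803094e-04, -2.39557621e-01,  9.70882039e-01,
        -1.51954803e+02],
       [ 0.00000000e+00,  0.00000000e+00,  0.00000000e+00,
         1.00000000e+00]])}
drive [(0.86, [139.3, 37.5]), (0.3, [437.9, 162.6])] [[1.5, 0.0, 217.3, 57.4]]
rack [] [[51.0, 2.4, 222.1, 77.5]]
cage [(0.69, [210.4, 311.6])] [[161.5, 299.5, 309.2, 348.3]]
bay [] [[158.2, 298.8, 309.7, 346.4]]
buffer [(0.55, [275.4, 328.6])] [[273.4, 301.7, 285.3, 333.1]]
drive_conn [] [[162.3, 300.1, 309.3, 345.5]]
1.95 [ 9.99999999e-01 -1.70723112e-07 -3.81734944e-05 -6.96021386e-06] 91.54915654228553
```

View pics/scene0.png

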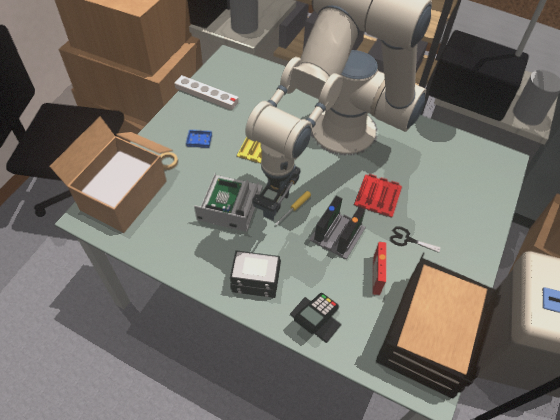

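View pics/side0.png

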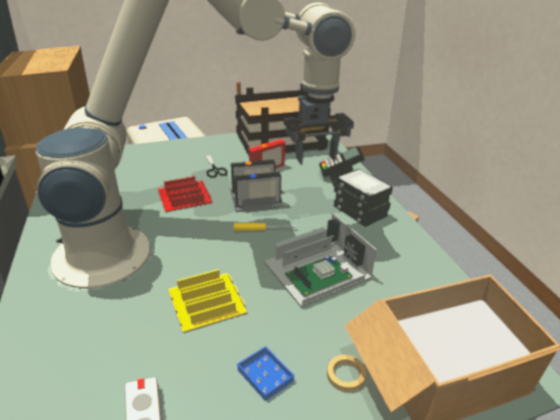

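View pics/wrist0.png

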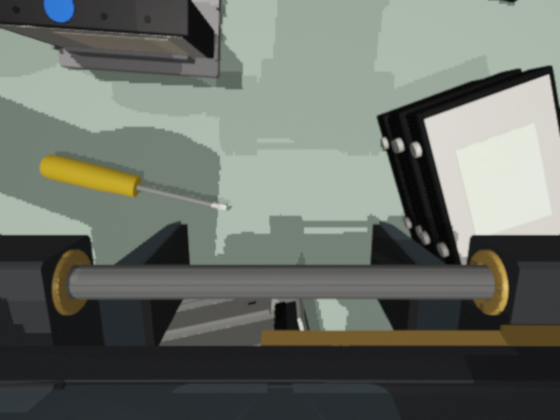

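The scene shows the grey rack at (338,234), with the blue-dot drive on the -y side and the orange-dot drive at about (355,222) on +y. The storage unit is at (228,203), and red and yellow look-alikes are nearby. Next I'll get rough positions, then look closer with the wrist camera.

```bash
cat > h.py <<'E'
import numpy as np, cv2
from scipy.spatial.transform import Rotation as R
from station import r
def cam(n,pose=None):
    i=r.camera_info(n); f=210/np.tan(np.radians(i["vertical_fov"])/2)
    if "eye" in i: return f,i,np.array(i["eye"]),R.from_quat(i["attitude"]).as_matrix()
    p,q=pose if pose else (r.read_tcp_pos(),r.read_orientation())
    T=np.eye(4);T[:3,:3]=R.from_quat(q).as_matrix();T[:3,3]=p
    T=T@i["T_tool_cam"]; return f,i,T[:3,3],T[:3,:3]
def ray(c,px):
    f,i,e,A=c
    d=np.array([(px[0]-i["cx"])/f,(px[1]-i["cy"])/f]); u=d.copy()
    for _ in range(20): u=d/(1+i["k1"]*(u@u))
    v=A@np.array([u[0],u[1],1]); return e,v/np.linalg.norm(v)
def onz(c,px,z):
    e,v=ray(c,px); return e+v*(z-e[2])/v[2]
def proj(c,P):
    f,i,e,A=c; q=A.T@(np.asarray(P,float)-e); u=q[:2]/q[2]; u=u*(1+i["k1"]*(u@u))
    return np.array([i["cx"],i["cy"]])+f*u
def tri(c1,p1,c2,p2):
    a,u=ray(c1,p1);b,v=ray(c2,p2)
    s=np.linalg.lstsq(np.c_[u,-v],b-a,rcond=None)[0]
    return (a+u*s[0]+b+v*s[1])/2,np.linalg.norm(a+u*s[0]-b-v*s[1])
def snap(n,name):
    pose=(r.read_tcp_pos(),r.read_orientation()); im=r.read_camera(n)
    cv2.imwrite(f"pics/{name}.png",im[:,:,::-1]); return cam(n,pose) if n=="wrist" else cam(n),im
E
python3 - <<'E'
from h import *
s=cam("scene");d=cam("side")
print(R.from_matrix(s[3]).as_matrix().round(2))
for n,a,b,z in[("rack",(337.9,234.3),(256,196.6),0),("bay",(244.4,206.1),(302.9,254.4),12),("buf",(237.4,213.5),(331.9,232.9),62),("orange dot",(355,220),(250,163),110),("blue",(331,207),(254,176),110),("red",(380,256),(267,150),50)]:
    print(n,onz(s,a,z).round(),onz(d,b,z).round(),tri(s,a,d,b))
E
```

```text
[[-0.47  0.72 -0.52]
 [ 0.88  0.39 -0.26]
 [ 0.01 -0.58 -0.81]]
rack [496. 187.   0.] [495. 189.   0.] (array([4.95713070e+02, 1.87737586e+02, 2.67826261e-01]), np.float64(1.0992234974023718))
bay [ 556. -166.   12.] [ 543. -159.   12.] (array([ 548.24958017, -163.26820102,   10.61526251]), np.float64(13.687229018393202))
buf [ 625. -153.   62.] [ 628. -149.   62.] (array([ 626.57865009, -152.15176741,   64.44247397]), np.float64(0.6099222280953671))
orange dot [485. 232. 110.] [485. 225. 110.] (array([485.23089671, 230.97183397, 108.16656816]), np.float64(3.576747203090729))
blue [474. 137. 110.] [477. 135. 110.] (array([476.25350056, 136.65911034, 110.34254022]), np.float64(3.540913058080322))
red [539. 357.  50.] [598. 430.  50.] (array([571.99899487, 354.95338051,  91.24767409]), np.float64(13.81924186647747))
```

```bash
python3 - <<'E'
from h import *
q=[1,0,0,0]
r.move_ptp([495,120,330],q)
c,im=snap("wrist","w_rack")
for l in("drive","rack","drive_conn"):
    print(l,[(x["p"],x["centre"]) for x in r.spot_point(l,"wrist")])
np.save("c_rack.npy",np.r_[c[2],c[3].ravel()])
r.move_ptp([560,-235,330],q)
c,im=snap("wrist","w_cage")
for l in("cage","bay","buffer"):
    print(l,[(x["p"],x["centre"]) for x in r.spot_point(l,"wrist")])
np.save("c_cage.npy",np.r_[c[2],c[3].ravel()])
print(r.read_t())
E
```

```text
drive [(0.97, [276.7, 82.4]), (0.74, [273.7, 153.3])]
rack [(0.68, [277.4, 118.0]), (0.65, [90.8, 61.1])]
drive_conn [(0.86, [212.1, 71.9])]
cage [(0.87, [267.9, 107.3])]
bay []
buffer [(0.94, [332.6, 93.4])]
4.525
```

View pics/w_rack.png

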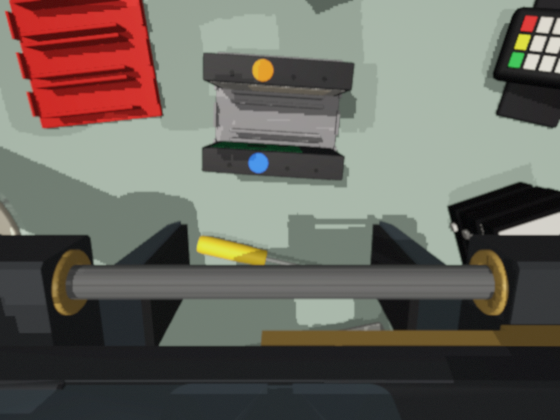

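View pics/w_cage.png

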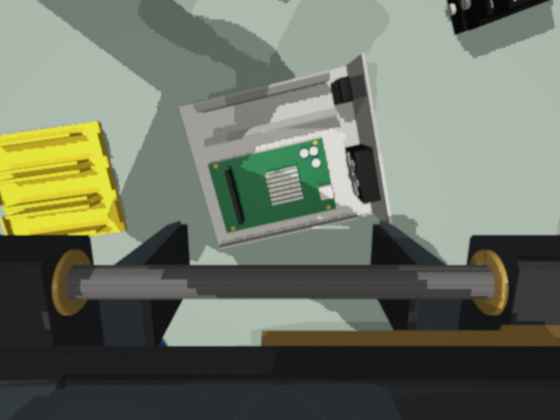

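```bash
python3 - <<'E'
import cv2
a=cv2.imread("pics/w_rack.png")[40:190,190:370]; b=cv2.imread("pics/w_cage.png")[45:255,170:400]
cv2.imwrite("pics/z_rack.png",cv2.resize(a,None,fx=4,fy=4,interpolation=cv2.INTER_CUBIC)[:600])
cv2.imwrite("pics/z_cage.png",cv2.resize(b,(690,630),interpolation=cv2.INTER_CUBIC)[:600])
a=cv2.imread("pics/side0.png")[125:215,220:300]
cv2.imwrite("pics/z_side.png",cv2.resize(a,None,fx=6,fy=6,interpolation=cv2.INTER_CUBIC))
E
```

```text
(no output)
```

View pics/z_rack.png

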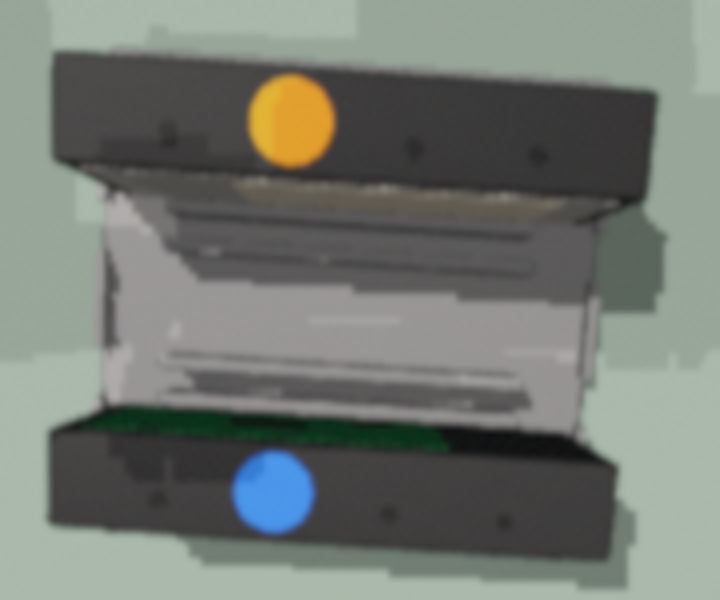

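View pics/z_cage.png

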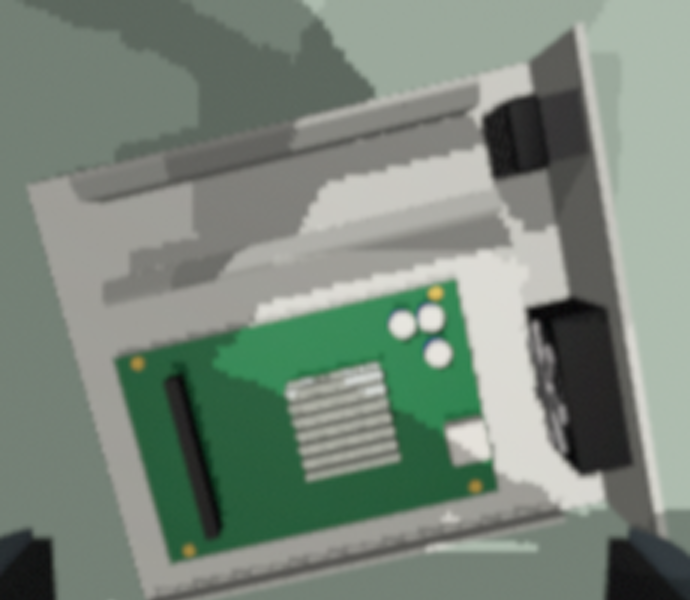

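View pics/z_side.png

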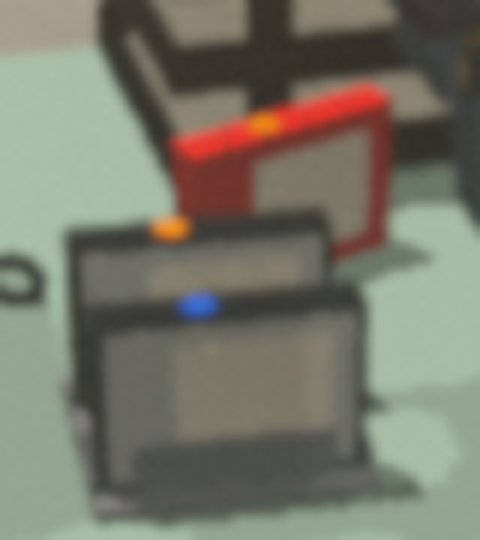

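```bash
python3 - <<'E'
from h import *
def ld(n):
    v=np.load(n); f,i,_,_=cam("wrist"); return f,i,v[:3],v[3:].reshape(3,3)
c=ld("c_rack.npy")
P=[onz(c,(190+x/4,40+y/4),110)[:2] for x,y in[(54,53),(656,92),(645,200),(55,158)]]
P=np.array(P);print(P.round(1),P.mean(0).round(1))
for a,b in((0,1),(3,2),(0,3),(1,2)):
    d=P[b]-P[a];print(np.hypot(*d).round(1),np.degrees(np.arctan2(d[1],d[0])).round(2))
c=ld("c_cage.npy"); g=lambda x,y,z:onz(c,(170+x/3,45+y/3),z)[:2]
for a,b,z in[((582,25),(660,525),100),((75,183),(478,86),64),((100,200),(478,108),57),((108,303),(512,207),57),((108,285),(500,190),64),((28,185),(150,598),10)]:
    A,B=g(*a,z),g(*b,z);d=B-A;print(A.round(1),B.round(1),np.hypot(*d).round(1),np.degrees(np.arctan2(d[1],d[0])).round(2))
print(onz(c,(332.6,93.4),62), onz(c,(267.9,107.3),0))
E
```

```text
[[423.  245.5]
 [567.9 236.8]
 [566.5 212. ]
 [422.  221.6]] [494.8 229. ]
145.2 -3.42
144.8 -3.82
23.9 -92.32
24.9 -93.3
[ 643.8 -106. ] [ 682.4 -277.1] 175.4 -77.29
[ 466.1 -155.3] [ 615.  -120.9] 152.8 13.0
[ 473.6 -161.3] [ 616.2 -127.9] 146.4 13.2
[ 474.8 -200. ] [ 630.4 -163.6] 159.7 13.18
[ 476.6 -192.7] [ 624.5 -157.5] 152.0 13.38
[ 434.1 -154.6] [ 478.4 -338.3] 189.0 -76.43
[ 619.60448019 -141.44645193   62.        ] [ 545.51897846 -154.89237038    0.        ]
```

```bash
cat > ov.py <<'E'
from h import *
import sys
def draw(src,c,x,y,yaw,out,win,sc,cage=True):
    im=cv2.imread(src); l,t,rr,b=win; im=cv2.resize(im[t:b,l:rr],None,fx=sc,fy=sc,interpolation=cv2.INTER_CUBIC)
    a=np.radians(yaw); Rz=np.array([[np.cos(a),-np.sin(a)],[np.sin(a),np.cos(a)]])
    def L(p,q,col):
        v=[]
        for k in(p,q):
            w=Rz@np.array(k[:2])+[x,y]; u=proj(c,[*w,k[2]]); v.append(tuple(int(round(s)) for s in ((u-[l,t]+.5)*sc-.5)))
        cv2.line(im,v[0],v[1],col,1,cv2.LINE_AA)
    for s in(1,-1):
        L((-77,s*21.5,64),(77,s*21.5,64),(0,0,255)); L((-77,s*15.5,57),(77,s*15.5,57),(255,0,255))
        L((-77,s*15.5,12),(77,s*15.5,12),(255,255,0))
        for e in(-77,77): L((e,s*15.5,57),(e,s*21.5,64),(0,0,255))
        L((80,s*13,30),(80,s*13,94),(0,255,255))
    for z in(30,94): L((80,-13,z),(80,13,z),(0,255,255))
    cv2.imwrite(out,im)
def ld(n):
    v=np.load(n); f,i,_,_=cam("wrist"); return f,i,v[:3],v[3:].reshape(3,3)
E
python3 - <<'E'
from ov import *
draw("pics/w_cage.png",ld("c_cage.npy"),544,-159,13.1,"pics/ov1.png",(170,45,370,165),4)
draw("pics/scene0.png",cam("scene"),544,-159,13.1,"pics/ov2.png",(180,160,280,240),7)
E
```

```text
(no output)
```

View pics/ov1.png

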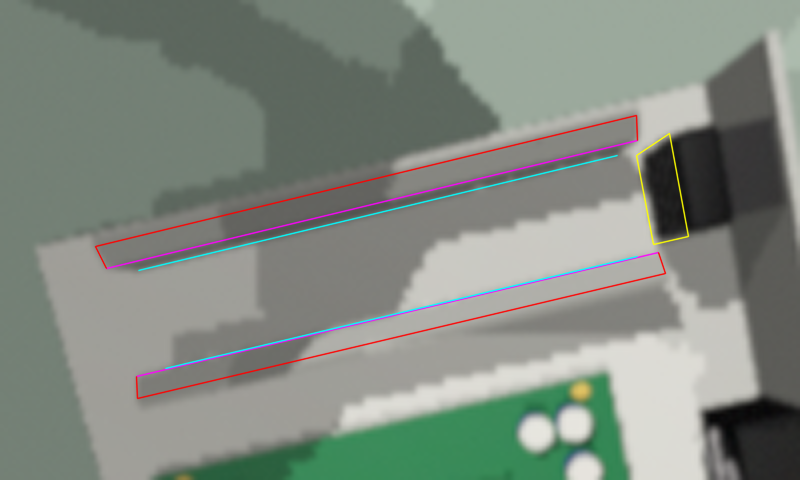

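View pics/ov2.png

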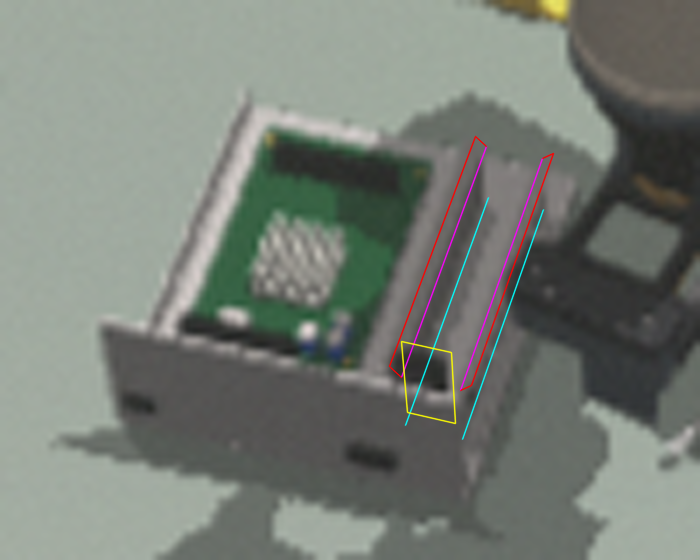

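Wrist overlay: the lips match to about 1 mm and the buffer sits about 1.5 mm further along x. That puts the bay at about (545.5,-158) with yaw 13.1°. The drive is at (494.8,229) with yaw -3.6°, and its silver cover is on -y, so its connectors are already on the -x side. I'll grasp and lift it.

```bash
cat >> h.py <<'E'
def ori(yaw): return (R.from_euler('z',yaw+90,degrees=True)*R.from_euler('x',180,degrees=True)).as_quat()
E
python3 - <<'E'
from h import *
q=ori(-3.6)
for p,o in[([494.8,229,200],q),([494.8,229,90],q),([541,-160,240],ori(13.1)),([541,-160,94],ori(13.1))]: print(r.inverse_kinematics(p,o))
r.move_ptp([494.8,229,220],q)
r.servo_line([494.8,229,90],feed=120,max_force=15)
print(r.read_tcp_pos(),r.read_ft_force()); snap("wrist","w_pre")
r.grasp(); print(r.read_width(),r.read_ft_force(),r.read_tcp_pos(),r.read_t())
snap("side","s_gr");snap("scene","c_gr")
E
```

```text
[ 3.23926228e-01  4.18366628e-01  1.58527767e+00 -4.44089210e-16
  1.13794836e+00 -1.18403825e+00]
[ 3.23926228e-01  5.68117462e-01  1.69437507e+00 -4.44089210e-16
  8.79100123e-01 -1.18403825e+00]
[-0.39339243  0.40091877  1.48859443  0.          1.25207945 -2.19282689]
[-0.39339243  0.58165765  1.64385939  0.          0.91607561 -2.19282689]
[495.19022884 229.11731959  90.59322498] [-1.02621218  0.6562855   0.21073087]
25.866664568208183 [ 0.46347868  0.24253509 -0.11276406] [494.80859198 229.02667816  89.99468901] 8.575
```

```bash
python3 - <<'E'
import cv2,numpy as np
a=cv2.imread("pics/s_gr.png")[100:240,180:340];b=cv2.imread("pics/c_gr.png")[150:290,280:440]
cv2.imwrite("pics/z_gr.png",np.hstack([cv2.resize(x,(400,350),interpolation=cv2.INTER_CUBIC) for x in(a,b)]))
E
```

```text
(no output)
```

View pics/z_gr.png

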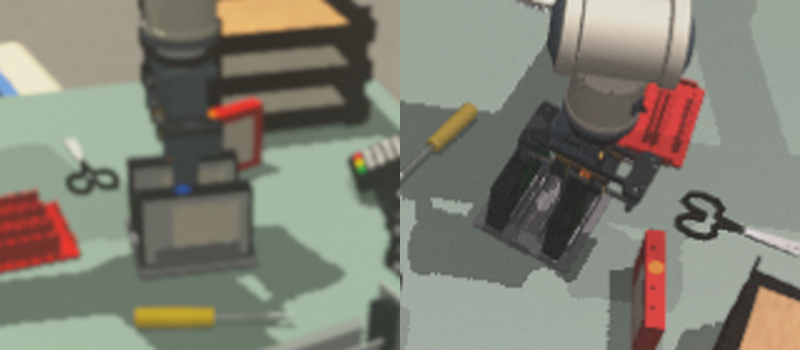

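View pics/w_pre.png

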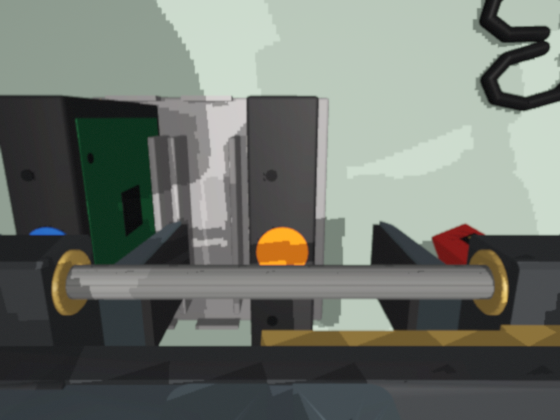

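The grasp is good: width 25.9 mm, drive centred between the fingers, connector end (wrist view, row 97) towards the robot. Next I'll lift and carry it high over to the unit.

```bash
python3 - <<'E'
from h import *
p=([494.8,229.03,90],ori(-3.6)); c=cam("wrist",p)
A=onz(c,(247,97),110);B=onz(c,(318,97),110);print("front end",A,B, (R.from_euler('z',3.6,degrees=True).apply((A+B)/2-[494.8,229,0])))
r.servo_line([494.8,229,250],feed=100)
print(r.read_width(),r.read_ft_force(),r.read_tcp_pos())
r.servo_line([541,-160,250],ori(13.1),feed=150)
print(r.read_width(),r.read_ft_force(),r.read_tcp_pos(),r.read_t())
c,im=snap("wrist","w_hov"); np.save("c_hov.npy",np.r_[c[2],c[3].ravel()])
snap("side","s_hov");snap("scene","c_hov")
for l in("cage","bay","buffer"): print(l,[(x["p"],x["centre"]) for x in r.spot_point(l,"wrist")])
from ov import *
draw("pics/w_hov.png",c,545.5,-158,13.1,"pics/ov3.png",(130,0,430,240),2.6)
E
```

```text
front end [420.63916284 221.71009128 110.        ] [422.18115415 246.56457823 110.        ] [-73.56759934   0.51901112 110.        ]
26.10052093899369 [ 0.29040884 -0.50121524 -5.89280939] [494.57610472 228.8958561  249.46973274]
26.34360693907256 [-0.53588818 -0.27988879 -6.47264589] [ 540.9654858  -159.60933999  250.01890518] 13.1833
cage []
bay []
buffer []
```

View pics/ov3.png

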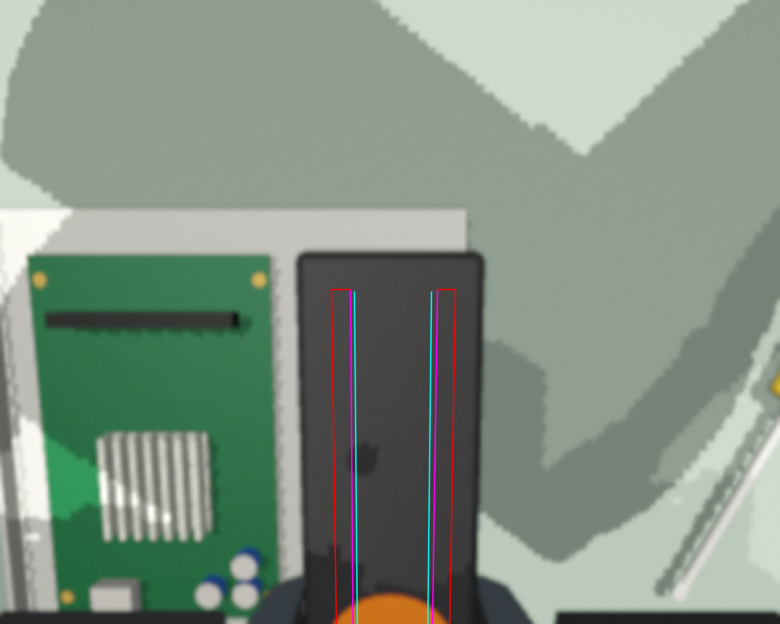

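View pics/s_hov.png

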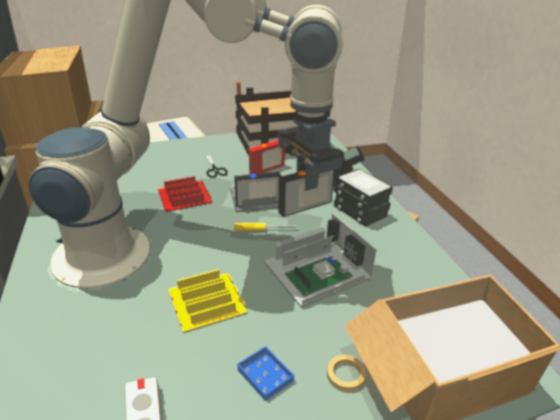

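```bash
python3 - <<'E'
from ov import *
a=ld("c_cage.npy");b=ld("c_hov.npy")
Rz=R.from_euler('z',-13.1,degrees=True)
for (u,v) in[((189,551),(39,280)),((137,364),(259,280)),((475,487),(67,597))]:
    pa=(170+u[0]/3,45+u[1]/3);pb=(130+v[0]/2.6,v[1]/2.6)
    A=onz(a,pa,16);B=onz(b,pb,16)
    print(Rz.apply(A-[545.5,-158,0]).round(1),Rz.apply(B-[545.5,-158,0]).round(1),tri(a,pa,b,pb))
E
```

```text
[ -81.7 -140.9   16. ] [ -80.7 -140.1   16. ] (array([ 498.39931011, -312.20813015,   19.10212652]), np.float64(1.048784406821155))
[-82. -54.  16.] [-80.9 -52.8  16. ] (array([ 478.67729587, -227.90129006,   20.43329154]), np.float64(1.4699400265864524))
[  49.7 -140.7   16. ] [  51.1 -139.8   16. ] (array([ 625.21215603, -281.98793135,   20.46568092]), np.float64(1.2996718594015542))
```

```bash
cat >> h.py <<'E'
RC=R.from_euler('z',13.1,degrees=True)
BAY=np.array([545.5,-158,0])+RC.apply([0.8,0.5,0])
def W(x,y,z): return BAY+RC.apply([x,y,0])+[0,0,z]
def L(): return RC.inv().apply(np.array(r.read_tcp_pos())-BAY).round(2)
def F(n=5):
    v=[]
    for _ in range(n): v.append(RC.inv().apply(r.read_ft_force())); r.sleep(.02)
    return np.mean(v,0).round(2)
E
python3 - <<'E'
from h import *
r.servo_line(W(-6,0,250),ori(13.1),feed=60); r.sleep(.3)
F0=F();np.save("F0.npy",F0);print(F0,L())
print(r.servo_line(W(-6,0,155),feed=80,max_force=12)); print(F()-F0,L())
snap("wrist","w_b");snap("side","s_b");snap("scene","c_b");print(r.read_t())
import cv2
a=cv2.imread("pics/s_b.png")[150:320,240:400];b=cv2.imread("pics/c_b.png")[140:260,170:330]
cv2.imwrite("pics/z_b.png",np.hstack([cv2.resize(x,(400,400),interpolation=cv2.INTER_CUBIC) for x in(a,b)]))
E
```

```text
[-0.24 -0.09 -6.48] [-5.9900e+00 -2.0000e-02  2.5001e+02]
False
[ 0.13 -0.06  0.29] [ -5.77  -0.18 155.5 ]
15.6833
```

View pics/z_b.png

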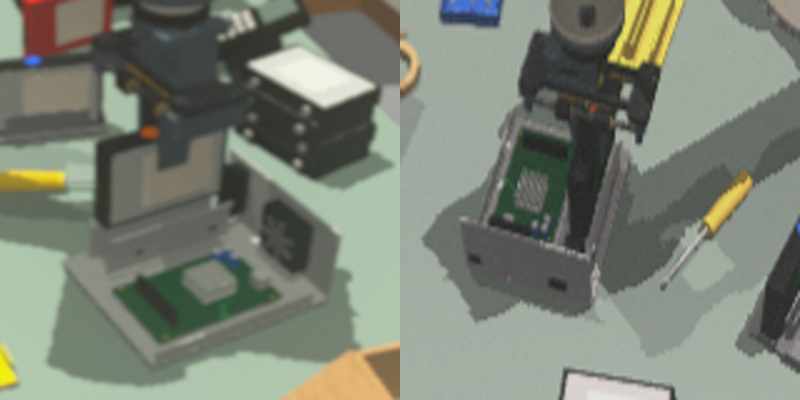

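View pics/w_b.png

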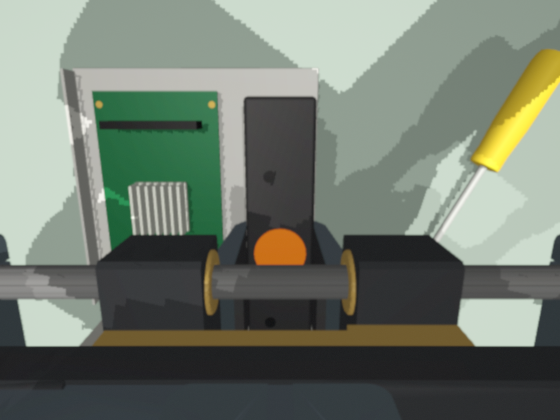

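The drive is in line over the bay and clear of the buffer. Its bottom is at about 73 mm, just above the lips. I'll lower it under a force guard.

```bash
python3 - <<'E'
from h import *
F0=np.load("F0.npy")
for z in(125,105,98):
    s=r.servo_line(W(-6,0,z),feed=40,max_force=8); print(s,F()-F0,L())
    if s: break
else:
    s=r.servo_line(W(-6,0,90.5),feed=8,max_force=3); r.sleep(.2); print(s,F()-F0,L())
print(r.read_t(),r.read_width())
snap("side","s_c");snap("scene","c_c")
a=cv2.imread("pics/s_c.png")[150:320,240:400];b=cv2.imread("pics/c_c.png")[140:260,170:330]
cv2.imwrite("pics/z_c.png",np.hstack([cv2.resize(x,(400,400),interpolation=cv2.INTER_CUBIC) for x in(a,b)]))
E
```

```text
False [ 0.44 -0.01 -0.2 ] [-5.8700e+00 -1.0000e-01  1.2526e+02]
False [ 0.15  0.42 -0.17] [-5.8700e+00 -7.0000e-02  1.0516e+02]
False [ 0.03  0.02 -0.04] [-6.01  0.   97.96]
True [-0.23  0.68 13.45] [-6.010e+00 -1.000e-02  9.396e+01]
18.675 25.766838896923623
```

View pics/z_c.png

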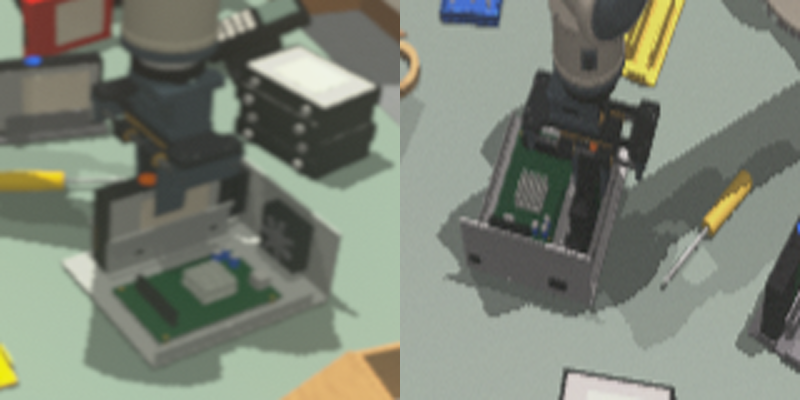

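Floor contact came at TCP z = 93.96, against 94 expected, so the drive is seated. I'll ease the vertical load and slide it towards the buffer while watching the force.

```bash
python3 - <<'E'
from h import *
F0=np.load("F0.npy")
for z in(94.0,94.1,94.2):
    r.servo_line(W(-6,0,z),feed=5); r.sleep(.1); f=F()-F0; print(z,f,L())
    if f[2]<4: break
Z=z
s=r.servo_line(W(2,0,Z),feed=10,max_force=5); r.sleep(.1); print(s,F()-F0,L())
if not s:
  for x in np.arange(3,10,1.):
    r.servo_line(W(x,0,Z),feed=8); r.sleep(.1); f=F()-F0; print(x,f,L(),r.read_width())
    if f[0]<-3.5: break
print(r.read_t())
E
```

```text
94.0 [-0.11 -0.27  4.76] [-5.940e+00 -5.000e-02  9.401e+01]
94.1 [ 1.19 -0.91  2.01] [-5.970e+00 -2.000e-02  9.405e+01]
True [-1.08  0.48 13.31] [-5.790e+00  4.000e-02  9.398e+01]
20.2417
```

```bash
python3 - <<'E'
from h import *
F0=np.load("F0.npy"); Z=94.15
for x in(-5.8,-4,-2,0,2,3,4,5,6,7,8,9,10):
    r.servo_line(W(x,0,Z),feed=8); r.sleep(.1); f=F()-F0; print(x,f,L())
    if f[0]<-3 or abs(f[2])>18: break
print(r.read_t(),r.read_width())
E
```

```text
-5.8 [-1.25  0.19  6.37] [-5.93  0.11 94.07]
-4 [-3.62  0.86  7.83] [-4.150e+00  9.000e-02  9.409e+01]
21.2333 25.355672434376093
```

```bash
python3 - <<'E'
from h import *
F0=np.load("F0.npy"); Z=94.15
for k in range(8):
    f=F()-F0
    if f[2]<1.5: break
    Z+=.15; r.servo_line(W(-4,0,Z),feed=5); r.sleep(.1); print(round(Z,2),F()-F0,L())
for x in(-2,0,2,3,4,5,6,7,8,9,10):
    r.servo_line(W(x,0,Z),feed=8); r.sleep(.1); f=F()-F0; print(x,f,L())
    if f[0]<-3 or abs(f[2])>18: break
print(r.read_t(),r.read_width())
E
```

```text
94.3 [ 0.19 -0.35  0.06] [-3.900e+00  2.000e-02  9.415e+01]
-2 [-0.12 -0.13  0.37] [-2.050e+00 -1.000e-02  9.429e+01]
0 [0.33 0.3  0.36] [-1.00e-02 -1.00e-02  9.43e+01]
2 [0.06 0.24 0.16] [1.940e+00 2.000e-02 9.427e+01]
3 [0.26 0.33 0.  ] [3.000e+00 1.000e-02 9.431e+01]
4 [ 0.29  0.25 -0.21] [3.980e+00 1.000e-02 9.427e+01]
5 [ 0.34  0.11 -0.53] [5.000e+00 3.000e-02 9.432e+01]
6 [-1.17  0.01  0.37] [5.910e+00 5.000e-02 9.427e+01]
7 [-2.98 -0.05  0.98] [6.880e+00 4.000e-02 9.425e+01]
8 [-4.95 -0.36  1.97] [7.830e+00 4.000e-02 9.428e+01]
26.3333 25.97804133121608
```

Buffer contact is at local x ≈ 5.5 (6.5 expected), with a clean slope of 2 N/mm. I'll continue to 10 N.

```bash
python3 - <<'E'
from h import *
F0=np.load("F0.npy"); Z=94.3
for x in(9,10,10.5,10.8,11.1):
    r.servo_line(W(x,0,Z),feed=8); r.sleep(.1); f=F()-F0; print(x,f,L())
    if f[0]<-9.8: break
for _ in range(3): r.sleep(.5); print(F()-F0,L(),r.read_width())
print(r.read_t(),R.from_quat(r.read_orientation()).as_rotvec())
snap("wrist","w_d");snap("side","s_d");snap("scene","c_d")
a=cv2.imread("pics/s_d.png")[150:320,240:400];b=cv2.imread("pics/c_d.png")[140:260,170:330]
cv2.imwrite("pics/z_d.png",np.hstack([cv2.resize(x,(400,400),interpolation=cv2.INTER_CUBIC) for x in(a,b)]))
E
```

```text
9 [-6.44 -0.64  2.8 ] [8.590e+00 5.000e-02 9.426e+01]
10 [-8.2  -1.05  3.61] [9.410e+00 9.000e-02 9.427e+01]
10.5 [-8.84 -1.01  4.43] [ 9.78  0.11 94.26]
10.8 [-9.23 -0.77  4.95] [10.02  0.11 94.26]
11.1 [-9.92 -1.23  4.59] [10.27  0.1  94.25]
[-9.77 -0.56  4.56] [1.027e+01 9.000e-02 9.427e+01] 25.980946520784475
[-9.61 -1.19  4.56] [1.027e+01 9.000e-02 9.426e+01] 26.013781335402516
[-9.65 -1.52  4.62] [10.25  0.1  94.23] 25.983306232367454
30.3 [-1.95060607 -2.45650957  0.00358773]
```

View pics/z_d.png

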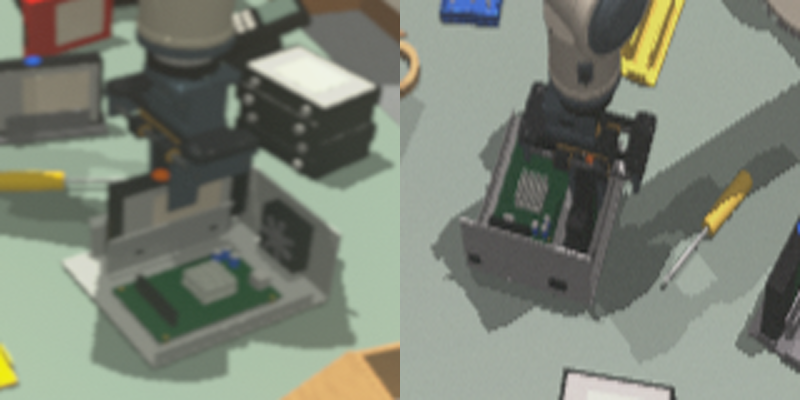

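View pics/w_d.png

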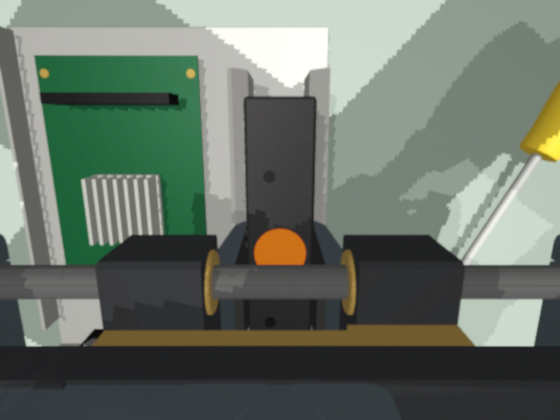

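The push is steady at about 9.7 N with about 4.8 mm squash. The drive front is unmoved in the grip (row 97), the lips are symmetric either side of it, and the other items in these views look undisturbed. I'll hold 2 s more and hand in.

```bash
python3 - <<'E'
from h import *
F0=np.load("F0.npy")
r.sleep(2); print(F()-F0,L(),r.read_width(),r.read_t()); r.finish_job()
E
```

```text
[-9.85 -1.2   4.94] [10.26  0.1  94.24] 25.56427812329247 32.5333
the job is handed in; nothing more can be done
```

The orange-dot drive is standing in the empty bay, connector end to the open front, and the arm is still gripping it and pressing it against the buffer. I handed the job in at 32.5 s of the 51 s allowed; no verdict is reported.

**Push:** The wrist reads 9.85 N along the bay and has stayed between 9.6 and 9.9 N for about 4 s. The buffer is squashed about 4.8 mm. Some of the reading may be friction on the bay floor, so I put the true buffer force at about 8 to 10 N.

**Seating:** Floor contact came at tool height 94.0 mm, as expected. I then eased the tool up about 0.3 mm so the floor carries only part of the drive's weight, and the floor load rose to about 5 N under the push. In the last pictures the drive sits centred between the guide plates, in line with the unit, with no sign of slipping in the fingers.

**Other things:** The other drive and the other items looked unmoved in the last pictures I viewed. Those were crops and a wrist view, so I judged this by eye and did not see every item.

**Disagreements:**
- The buffer was first touched about 1 mm earlier than predicted, which is within the 2 mm camera calibration.
- One slide attempt stopped early on floor friction; easing the vertical load fixed it.

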